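Set up the magnetic stirrer: off, load, eight clicks up

TASK

Set the stirrer up for the next sample. First turn its speed knob anticlockwise until it comes up against its off stop; with the knob off, set the larger beaker, with the stir bar in it, down gently on the plate, upright and centred inside the printed ring, and let go of it; then bring the speed up by exactly eight clicks clockwise from the stop, without at any time going past the eighth click, and let go. Keep the beaker upright all the way, and do not shift or tip the bottles, the flask or the smaller beaker standing around.

Things in the scene. Friction and masses are not known exactly. Their poses are not given: they have to be found in the camera images.
- speed_knob (a joint): Angle of the black speed knob, rad: 0 at the off stop, growing clockwise seen from above to 3.770 at the top stop. One click is 0.3142 (18 deg); let go, it rests in a detent at a multiple of 0.3142 (eighth click 2.513), at the start in one of the clicks 2 to 7. Leaving a click takes about 0.06 N m; past half-way it snaps on to the next. Its white line points at the off mark at 0.
- knob_axis (a point): Point on the speed knob's vertical axis at the height to grip it, 62 mm over the bench, whose top here is at z = 0.0045. Black, round, ribbed: grip 33 to 35 mm in diameter from 54 to 72 mm over the bench, skirt below it 41 mm; the deck is at 46 mm. It stands on the stirrer's front deck, 90 mm before the plate's centre. x points from knob to plate, y to the stirrer's left, z up.
- plate_centre (a point): Centre of the top face of the stirrer's round white plate, 52 mm over the bench, 109 mm across, with a thin printed ring of 84 mm round it. The stirrer is a white box 180 mm front to back, 120 mm wide, 46 mm high, fast on the bench, reaching 60 mm past this point at the back and 30 mm past the knob's axis in front. x points to its back, z up.
- off_mark (a point): The short white off bar printed on the deck beside the knob, 28 mm from its axis; a dot marks each of the twelve clicks clockwise from it.
- beaker_centre (a point): Centre, half-way up, of the larger glass beaker, the one to set on the plate: round, straight-sided, 54 mm in diameter over the rim, about 52 mm at the body, 70 mm high, with a little pale brown sample and a white stir bar in it, about 0.15 kg, standing on the bench at the start. z is its axis.
- beaker_base (a point): Centre of the underside of the larger beaker, 35 mm below its centre. z is its axis, up when it stands.
- small_beaker_centre (a point): Centre, half-way up, of the smaller empty glass beaker, 43 mm in diameter and 56 mm high: a bystander.
- large_bottle_centre (a point): Centre, half-way up, of the large white wide-mouth bottle, 98 mm in diameter and 166 mm high: a bystander, standing at one side of the stirrer.
- small_bottle_centre (a point): Centre, half-way up, of the amber bottle, 52 mm in diameter and 108 mm high: a bystander, standing at the other side of the stirrer.
- white_bottle_centre (a point): Centre, half-way up, of the slim white bottle, 55 mm in diameter and 132 mm high: a bystander.
- flask_centre (a point): Centre, half-way up, of the conical flask, 65 mm in diameter at the foot, 28 mm at the neck and 97 mm high: a bystander. Behind it stands the fixed titrator, its front 0.63 m ahead of the robot, from y = 0.07 to 0.41, 98 mm high, with a fixed glass cell about 100 mm across on it round x = 0.71, y = 0.15, up to z = 0.36.
- stir_bar_centre (a point): Centre of the white stir bar, 36 mm long and 8 mm thick, that lies loose on the floor of the larger beaker and stays in it.
- beaker: The larger beaker as a body; its origin is the centre of its underside.
- magnetic_stirrer: The stirrer as a body; its origin is the centre of its underside at bench height, x to its back, z up.

How it is judged:
By the outcome, as a careful person would: the job done as asked, in the order asked, and still so for the second after the job is handed in, with the robot touching nothing.
It also fails if it takes over 72 s, if anything falls off the work surface, if the arm or the gripper's body presses on something with over 40 N, if the wrist force passes 120 N, or if a joint passes its speed limit or range.

ROBOT

A 7-joint arm with a two-finger parallel gripper is mounted at the origin on a cart in front of the work surface, level with it; the furniture and walls round the work are solid. World frame = base frame: x ahead of the robot, y to its left, z up, the work surface at z = 0. Lengths are in mm, angles in rad, forces in N, time in s.
With the tool pointing down it reaches from about 400 to 900 mm from the base axis. Payload 5.6 kg.
Tool frame: the origin (TCP) lies at the very end of the fingers, on their centre line; the grasp point (between the pads) lies 19 mm behind it; z points along the fingers, x is the direction in which the jaws open and shut, and the axes are right-handed (so a half turn about z gives the same grasp; the last joint's range is limited). The gripper opens to 92 mm and grips with 3 to 60 N. Pads are 20 mm wide; open, the fingers measure 128 mm over their backs; the gripper's body (75 mm by 189 mm) begins 69 mm behind the grasp point.
Start: joints at [1.264, 0.468, -0.012, 1.603, 0.006, 1.071, -0.056], TCP at [169.445, -627.534, 190.892] pointing down, gripper open.
Joint ranges: [-2.53, 2.53], [-0.31, 2.02], [-1.57, 1.55], [0.28, 2.44], [-1.29, 4.43], [0.15, 1.84], [-2.92, 2.92]. Speed limits (rad/s): [2.57, 2.57, 3.14, 3.14, 3.14, 3.14, 3.14].

INTERFACE

Orientations are given as a unit quaternion [w, x, y, z].
In Python, from bench import observe, snapshot, robot gives the robot as it stands.
- The arm moves only by the tool arm_command, never from a script. Its argument "series" is a list of rows, each a list of 7 numbers: the turn, a rotation vector about the tool's x, y, z in degrees, then the shift along the tool's x, y, z in mm, then the closure, from 0 (fully open) to 1 (shut). A call has exactly 5 rows; each row is the pose to reach, as a shift and turn from the pose commanded when the call began, along the tool's axes at that moment; what a row does not reach only later rows make up. A row lasts 1/10 s, in which the tool goes at most 50 mm and 8.59 degrees, less where a joint would pass 70% of its speed; a pose out of reach is approached as far as the arm can. A call with a gripper value outside its range is refused whole. The fingers move at their own pace and stop on an object; the grip force is fixed at half the most. Time passes only in rows, so rows that repeat a pose let the fingers close, or fill a call up. It gives the time, the measured TCP pose, the force and the opening at its end, in the units of the state.
- observe(): the state, without advancing time (a new reading comes with each control period).
- snapshot(name): name is "scene" or "side" or "wrist"; returns a dict with "color" (400x640x3 uint8, blue, green, red), "intrinsics" (3x3 intrinsics, pixels), "R" (3x3) and "t" (3): a world point X has camera coordinates R X + t. Camera axes: x right, y down, z forward; pixel columns grow to the right and rows downward; lengths in mm; the calibration is good to about 2 mm. A picture is of the moment at which its call begins. There is no depth.
- robot.sign_off(): hands the job in, once; it reports no verdict.
The state is a dict: "clock": time; "qpos": joint angles; "dq": joint speeds; "effort": joint torques, N m; "tool_pos": TCP position; "tcp_rot": TCP orientation; "contact_force": force on the tool from outside, world axes, zero at the start; "wrist_torque": the same for the moment, N m; "opening": finger opening in mm.
Only numpy, scipy, OpenCV 4.12 (cv2) and the standard library are available. Lean on these libraries where they do the work, as an engineer would, in place of code of your own. Each camera call takes 0.05 s, during which the arm holds its last target. There are 200 camera calls.

## Working session

There is one attempt and no reset: what is moved stays moved. The work goes in short steps, Python scripts to look and compute and a tool call to move; the robot and the scene stay as the last step left them, time stands still between calls to the robot, and variables do not carry over. Pictures are saved under pics/ and viewed, about 8 in all and at most 12, crops included, and the job is handed in when it is done.

Besides the shell and the picture viewer there is one more tool, called after "Emit:" as name(argument=value, ...) on one line, values as JSON. arm_command: Moves the arm, as the interface text tells. Its arguments: {"type":"object","properties":{"series":{"type":"array","items":{"type":"array","items":{"type":"number"}}}},"required":["series"]}

```bash
mkdir -p pics; cat > h.py <<'E'
import numpy as np, cv2
from bench import observe, snapshot, robot
from scipy.spatial.transform import Rotation as Ro
def ray(s,u,v,z):
    K,R,t=[np.array(s[k],float) for k in("intrinsics","R","t")]
    d=R.T@np.linalg.inv(K)@[u,v,1]; c=-R.T@t
    return c+d*(z-c[2])/d[2]
def proj(s,X):
    K,R,t=[np.array(s[k],float) for k in("intrinsics","R","t")]
    p=K@(R@np.array(X,float)+t); return p[:2]/p[2]
def rot():
    q=np.array(observe()["tcp_rot"]); return Ro.from_quat(q[[1,2,3,0]])
E
python3 - <<'E'
from h import *
import pickle
S={n:snapshot(n) for n in("scene","side","wrist")}
pickle.dump(S,open("s0.pkl","wb"))
for n in S: 
    cv2.imwrite(f"pics/{n}0.png",S[n]["color"]); print(n,-np.array(S[n]["R"]).T@S[n]["t"])
o=observe();print(o); print(rot().as_matrix().round(3))
E
```

```text
scene [-111.67406511  435.74644323  549.30163043]
side [ 270.74292824 -582.44305309  651.35856948]
wrist [ 234.4260096  -610.21775429  383.67894206]
{'clock': 0.15, 'qpos': array([ 1.26397374,  0.46818786, -0.01158304,  1.60338293,  0.00602958,
        1.0714196 , -0.05629636]), 'dq': array([-0.00250984, -0.00356065, -0.00019339, -0.00409961,  0.00190994,
       -0.00182443,  0.00069004]), 'effort': array([ 2.49907589e-04, -5.20950258e+01, -1.24099141e-02, -2.43977845e+01,
       -5.67115203e-02,  1.52420631e-02,  1.23062000e-04]), 'tool_pos': array([ 169.29415733, -627.07603783,  190.16285299]), 'tcp_rot': array([-3.57539202e-04,  7.93948792e-01, -6.07984251e-01, -5.81155010e-04]), 'contact_force': array([-0.43092236,  0.50754386, -0.69721857]), 'wrist_torque': array([ 0.01668395, -0.0184082 , -0.04506682]), 'opening': 91.87753743266919}
[[ 0.261 -0.965 -0.   ]
 [-0.965 -0.261  0.001]
 [-0.001  0.    -1.   ]]
```

View pics/scene0.png

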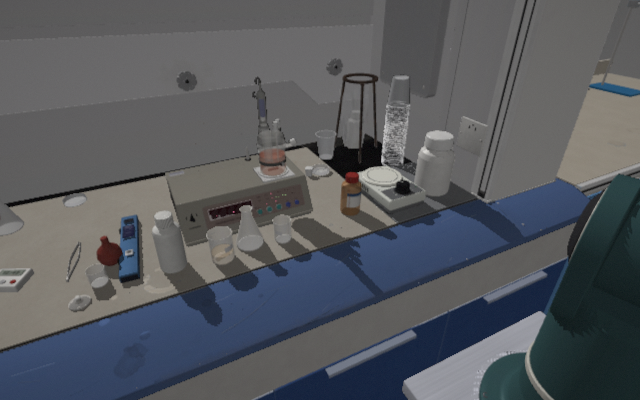

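View pics/side0.png

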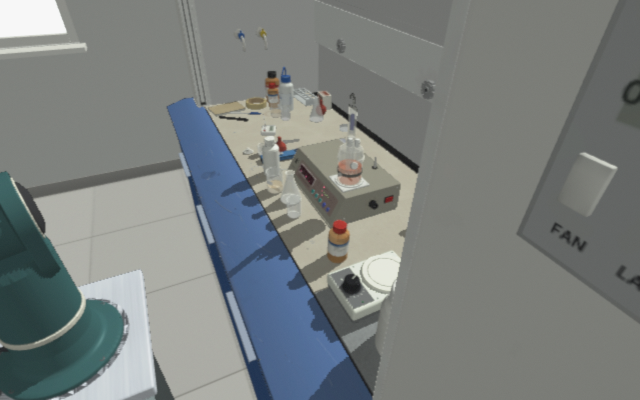

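Scene: larger beaker near (221,246), white bottle (170,243), flask (250,228), small beaker (283,230), amber bottle (350,195), knob (402,187), plate (382,176), large bottle (434,165). Side view: knob (352,283), plate (383,273). I'll enlarge these for measurement.

```bash
python3 - <<'E'
from h import *
import pickle
S=pickle.load(open("s0.pkl","rb"))
A=S["scene"];B=S["side"]
c=lambda s,x,y,w,h,k:cv2.resize(s["color"][y:y+h,x:x+w],None,fx=k,fy=k,interpolation=cv2.INTER_CUBIC)
top=np.hstack([c(A,330,150,100,75,4),c(A,190,205,100,75,4)])
bot=np.hstack([c(B,315,240,100,75,4),c(B,245,150,100,75,4)])
cv2.imwrite("pics/crop1.png",np.vstack([top,bot]))
for n,s,u,v,z in [("knob",A,402,182,76),("knob",B,352,276,76),("plate",A,382,176,56),("plate",B,383,273,56),("beakbase",A,221,260,5),("beakbase",B,272,190,5),("small",A,284,241,5),("small",B,294,216,5),("flask",A,250,246,5),("flask",B,289,201,5),("amber",A,350,212,5),("amber",B,339,259,5),("white",A,173,269,5),("lb",A,434,193,5)]:
    print(n,ray(s,u,v,z).round())
E
```

```text
knob [ 563. -145.   76.]
knob [ 567. -139.   76.]
plate [ 644. -141.   56.]
plate [ 644. -145.   56.]
beakbase [555. 343.   5.]
beakbase [553. 338.   5.]
small [556. 193.   5.]
small [566. 186.   5.]
flask [574. 270.   5.]
flask [580. 261.   5.]
amber [593.  -9.   5.]
amber [602. -22.   5.]
white [572. 442.   5.]
lb [ 570. -273.    5.]
```

View pics/crop1.png

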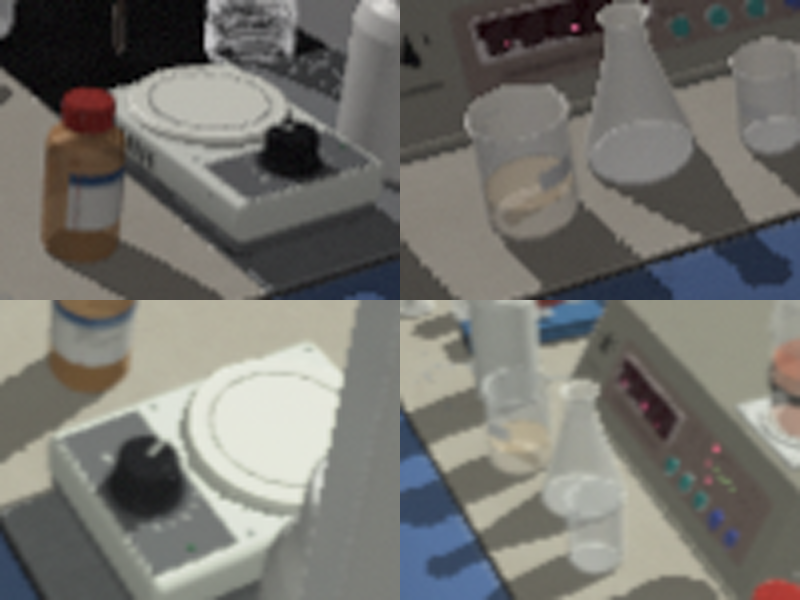

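Emit:
arm_command(series=[[0,0,0,-32,-30,-12,0],[0,0,0,-64,-60,-24,0],[0,0,0,-96,-90,-36,0],[0,0,0,-128,-120,-48,0],[0,0,0,-160,-150,-60,0]])

```text
clock: 0.65
tool_pos: [273.0, -432.1, 251.1]
tcp_rot: [-0.0, 0.794, -0.608, -0.0]
contact_force: [0.8, -0.7, 0.8]
opening: 92.3
```

Emit:
arm_command(series=[[0,0,-8,-32,-30,-4,0],[0,0,-16,-64,-60,-8,0],[0,0,-24,-96,-90,-12,0],[0,0,-32,-128,-120,-16,0],[0,0,-40,-160,-150,-20,0]])

```text
clock: 1.15
tool_pos: [376.0, -238.6, 271.1]
tcp_rot: [0.0, 0.955, -0.297, 0.0]
contact_force: [1.1, -0.1, 0.4]
opening: 91.8
```

Emit:
arm_command(series=[[0,0,-7,0,0,0,0],[0,0,-14,0,0,0,0],[0,0,-21,0,0,0,0],[0,0,-28,0,0,0,0],[0,0,-35,0,0,0,0]])

```text
clock: 1.65
tool_pos: [375.5, -240.2, 270.7]
tcp_rot: [-0.0, 1.0, 0.004, -0.0]
contact_force: [-0.4, 0.2, -0.5]
opening: 91.5
```

Emit:
arm_command(series=[[0,0,0,40,-7,0,0],[0,0,0,80,-14,0,0],[0,0,0,120,-20,0,0],[0,0,0,160,-28,0,0],[0,0,0,200,-30,0,0]])

```text
clock: 2.15
tool_pos: [577.0, -208.9, 270.6]
tcp_rot: [-0.0, 1.0, 0.001, -0.0]
contact_force: [0.1, -1.0, 0.3]
opening: 92.2
```

```bash
python3 - <<'E'
from h import *
import pickle
s=snapshot("wrist");pickle.dump(s,open("s1.pkl","wb"))
cv2.imwrite("pics/w1.png",s["color"]);print(observe()["tool_pos"],proj(s,[562,-143,76]),proj(s,[645,-143,56.5]),-np.array(s["R"]).T@s["t"],np.array(s["R"]).round(2))
E
```

```text
[ 582.35791209 -207.46933579  269.37105911] [307.62393808 127.62857644] [372.15843105 127.75693051] [ 576.72704364 -141.95060073  464.26744368] [[ 1.    0.    0.  ]
 [ 0.   -0.97  0.24]
 [ 0.   -0.24 -0.97]]
```

View pics/w1.png

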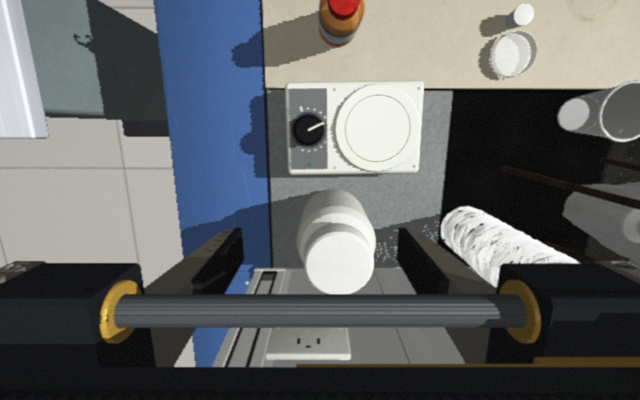

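Wrist view: knob at about (309,128) with its white line pointing right and slightly up, plate centred near (377,127), off bar around (302,109). Measuring these.

```bash
python3 - <<'E'
from h import *
import pickle
s=pickle.load(open("s1.pkl","rb"))
im=s["color"];g=cv2.cvtColor(im,cv2.COLOR_BGR2GRAY)
m=((g<45)*255).astype(np.uint8);m[:100]=0;m[160:]=0;m[:,:288]=0;m[:,335:]=0
n,l,st,ce=cv2.connectedComponentsWithStats(m)
i=1+st[1:,4].argmax();print("knob",st[i],ce[i],ray(s,*ce[i],70))
# stirrer white box corners
w=((g>150)*255).astype(np.uint8);w[:70]=0;w[185:]=0;w[:,:280]=0;w[:,435:]=0
cs=max(cv2.findContours(w,0,2)[0],key=cv2.contourArea)
print("boxrect",cv2.minAreaRect(cs))
q=cv2.approxPolyDP(cv2.convexHull(cs),5,True)[:,0]
for p in q: print(p,ray(s,*p,50.5).round(1))
c=cv2.resize(im[95:160,280:345],None,fx=9,fy=9,interpolation=cv2.INTER_CUBIC)
d=cv2.resize(im[75:180,330:430],None,fx=5,fy=5,interpolation=cv2.INTER_CUBIC)
d=cv2.convertScaleAbs(d,alpha=3,beta=-450)
o=np.zeros((585,1085,3),np.uint8);o[:585,:585]=c;o[:525,585:]=d
cv2.imwrite("pics/w1c.png",cv2.resize(o,(800,431)))
E
```

```text
knob [292 114  32  32 709] [306.36107193 130.05359661] [ 560.16455649 -145.98025015   70.        ]
boxrect ((357.0, 121.5), (103.0, 154.0), 90.0)
[434  70] [720.9 -72.1  50.5]
[418 171] [ 711.  -200.1   50.5]
[290 172] [ 536.6 -201.9   50.5]
[280  70] [526.7 -72.6  50.5]
```

View pics/w1c.png

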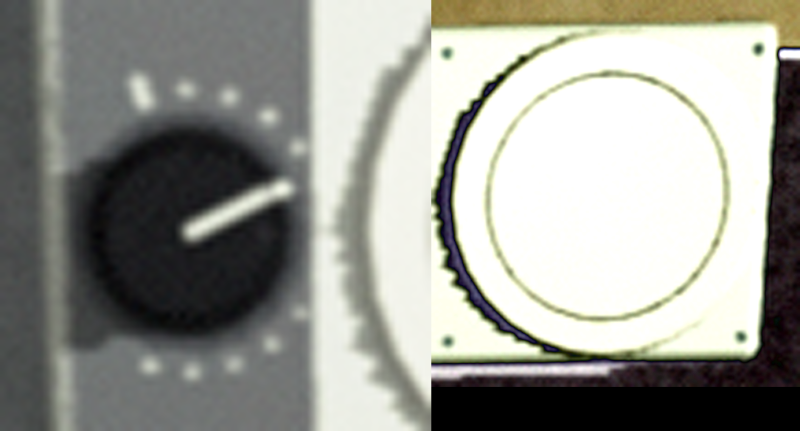

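```bash
python3 - <<'E'
from h import *
import pickle
s=pickle.load(open("s1.pkl","rb"))
P=ray(s,377.8,128.3,56.5);K=ray(s,308.3,129.7,76.5);print("plate",P,"knob",K,P-K,"off",ray(s,301.2,108.9,50.5))
print("ring w",ray(s,377.8-32.7,128.3,56.5)-ray(s,377.8+32.7,128.3,56.5))
S=pickle.load(open("s0.pkl","rb"))
for n in("scene","side"):print(n,proj(S[n],P),proj(S[n],K))
o=observe();print(o["clock"],o["tool_pos"],proj(s,[563,-145,76.5]))
E
```

```text
plate [ 652.35524695 -143.66602272   56.5       ] knob [ 562.83667333 -145.4825382    76.5       ] [ 89.51857362   1.81651548 -20.        ] off [ 552.86366581 -119.48271944   50.5       ]
ring w [-84.92005346  -0.21732752   0.        ]
scene [381.18595952 174.47802483] [402.20650969 181.71837828]
side [385.84890207 271.16406769] [351.79317246 278.4068713 ]
2.2 [ 582.35791209 -207.46933579  269.37105911] [308.42967437 129.29879054]
```

```bash
python3 - <<'E'
from h import *
import pickle
s=pickle.load(open("s1.pkl","rb"))
for u in(304,339,374):print(ray(s,u,263,170.5).round())
print("cap front",ray(s,339,231,170.5).round(), "amber cap",ray(s,344,5,112).round())
o=observe();print(o["clock"],o["tool_pos"])
E
```

```text
[ 561. -280.  170.]
[ 597. -280.  170.]
[ 634. -280.  170.]
cap front [ 597. -245.  170.] amber cap [602. -21. 112.]
2.2 [ 582.35791209 -207.46933579  269.37105911]
```

Emit:
arm_command(series=[[0,0,5,-3,-15,20,0.2],[0,0,10,-6,-30,40,0.4],[0,0,15,-9,-45,60,0.4],[0,0,20,-12,-60,80,0.4],[0,0,25,-12,-63,100,0.4]])

```text
clock: 2.7
tool_pos: [562.8, -144.9, 170.0]
tcp_rot: [-0.0, 0.976, -0.216, -0.0]
contact_force: [-0.8, 0.3, 0.0]
opening: 55.5
```

Emit:
arm_command(series=[[0,0,0,0,0,0,0.4],[0,0,0,0,0,0,0.4],[0,0,0,0,0,0,0.4],[0,0,0,0,0,0,0.4],[0,0,0,0,0,0,0.4]])

```text
clock: 3.2
tool_pos: [563.9, -147.6, 171.7]
tcp_rot: [0.0, 0.976, -0.216, 0.001]
contact_force: [-0.3, 0.1, 0.4]
opening: 55.4
```

```bash
python3 - <<'E'
from h import *
o=observe();print(o["clock"],o["tool_pos"],o["opening"],o["contact_force"]);print(rot().as_matrix().round(3))
s=snapshot("wrist");print(-np.array(s["R"]).T@s["t"])
o=observe();print(o["clock"],o["tool_pos"])
E
```

```text
3.2 [ 563.88710696 -147.57072553  171.66962017] 55.353563078789925 [-0.34367808  0.09594624  0.41701322]
[[ 0.907 -0.421  0.001]
 [-0.421 -0.907 -0.   ]
 [ 0.001 -0.    -1.   ]]
[591.88829041 -86.70317723 365.31345316]
3.25 [ 563.76228017 -147.46776414  171.48602802]
```

Emit:
arm_command(series=[[0,0,0,-1.6,-1.5,25,0.4],[0,0,0,-1.6,-1.5,50,0.4],[0,0,0,-1.6,-1.5,75,0.4],[0,0,0,-1.6,-1.5,95,0.4],[0,0,0,-1.6,-1.5,110,0.4]])

```text
clock: 3.75
tool_pos: [562.3, -145.1, 59.7]
tcp_rot: [0.0, 0.977, -0.216, -0.0]
contact_force: [-0.1, -0.4, -0.4]
opening: 55.2
```

Emit:
arm_command(series=[[0,0,0,0,0,0,0.4],[0,0,0,0,0,0,0.5],[0,0,0,0,0,0,0.6],[0,0,0,0,0,0,0.7],[0,0,0,0,0,0,0.7]])

```text
clock: 4.25
tool_pos: [563.2, -145.2, 61.7]
tcp_rot: [0.0, 0.977, -0.215, 0.001]
contact_force: [-0.0, 0.1, -0.3]
opening: 27.4
```

```bash
python3 - <<'E'
from h import *
o=observe();print(o["clock"],o["tool_pos"],o["opening"],o["contact_force"],o["wrist_torque"])
E
```

```text
4.25 [ 563.18286396 -145.15062683   61.68703907] 27.436684397734034 [-0.03928187  0.11463079 -0.28261408] [-0.04150998 -0.04951795  0.05605029]
```

```bash
python3 - <<'E'
from h import *
a=snapshot("side")["color"];b=snapshot("wrist");print(proj(b,[563,-145,66]),proj(b,[563,-145,61.7]))
c=snapshot("scene")["color"]
f=lambda i,x,y:cv2.resize(i[y:y+75,x:x+100],None,fx=4,fy=4,interpolation=cv2.INTER_CUBIC)
cv2.imwrite("pics/k2.png",np.vstack([np.hstack([f(a,305,235),f(c,350,150)]),cv2.resize(b["color"],(800,500))[150:450]]))
E
```

```text
[319.4273054  232.17972462] [319.42308007 230.02301722]
```

View pics/k2.png

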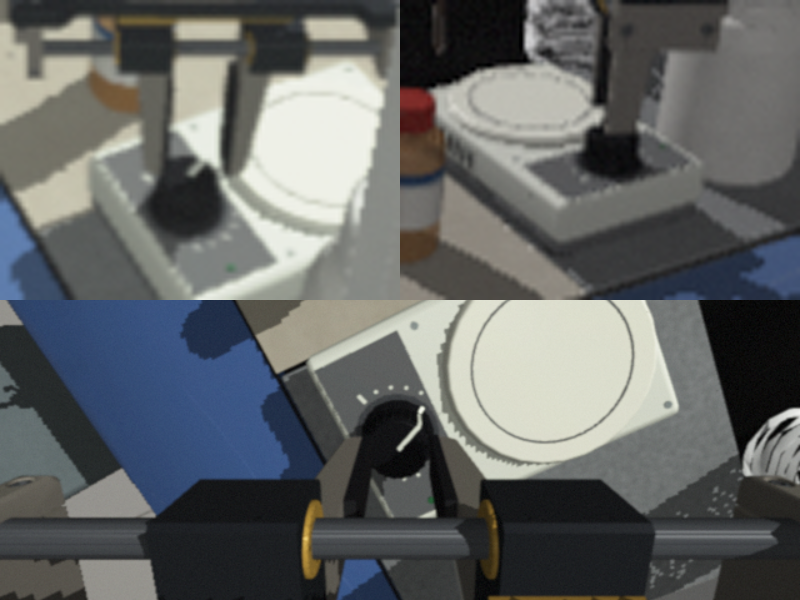

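Side/wrist views: the fingers straddle the knob, centred at about (318,232) in the wrist frame as predicted, but the opening equals the commanded 0.7. I'll close fully and see where it stops.

Emit:
arm_command(series=[[0,0,0,0,0,0,0.75],[0,0,0,0,0,0,0.8],[0,0,0,0,0,0,0.8],[0,0,0,0,0,0,0.8],[0,0,0,0,0,0,0.8]])

```text
clock: 4.9
tool_pos: [562.6, -145.0, 60.8]
tcp_rot: [0.0, 0.977, -0.216, -0.0]
contact_force: [0.3, 0.0, 0.2]
opening: 18.1
```

```bash
python3 - <<'E'
from h import *
o=observe();print(o["clock"],o["tool_pos"],o["opening"],o["contact_force"],o["wrist_torque"])
b=snapshot("wrist")
cv2.imwrite("pics/k3.png",cv2.resize(b["color"][180:340,220:430],None,fx=3.8,fy=3.6,interpolation=cv2.INTER_CUBIC))
E
```

```text
4.9 [ 562.62413701 -145.02095573   60.82659918] 18.12227085998166 [0.32498037 0.04840821 0.18947377] [-0.01854287 -0.03636702 -0.039258  ]
```

View pics/k3.png

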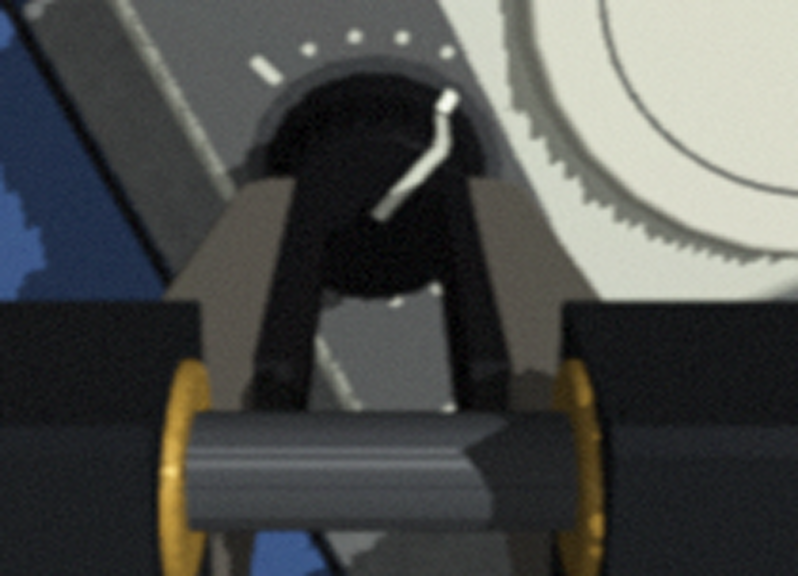

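```bash
python3 - <<'E'
from h import *
s=snapshot("side");A=snapshot("scene")
for n,o in(("L",-20),("R",20)):
    for z in(61.7,81): 
        X=[563+.907*o,-145-.421*o,z]
        p=proj(s,X);q=proj(A,X);print(n,z,(p-[305,235])*4,(q-[350,150])*4)
i=[s["color"][245:305,320:380],A["color"][150:210,370:430]]
cv2.imwrite("pics/k4.png",np.hstack([cv2.resize(cv2.convertScaleAbs(x,alpha=1.6,beta=10),(400,400),interpolation=cv2.INTER_CUBIC) for x in i]))
E
```

```text
L 61.7 [147.5486051  191.98509486] [212.2821247  161.96194739]
L 81 [149.37526817 166.99425943] [215.74927309 135.77399032]
R 61.7 [222.73702979 191.98339254] [198.98212021 132.01842174]
R 81 [225.6921437 167.016529 ] [202.19614304 106.42500276]
```

View pics/k4.png

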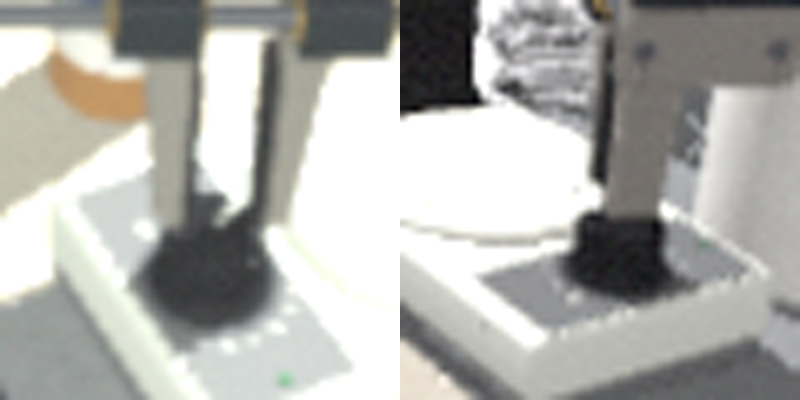

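Both views show the fingertips ending higher than the reported TCP, near the knob's top, at about z = 75–80, so the fingers closed over it without contact. I'll open, go a bit lower (still above the deck) and close again.

Emit:
arm_command(series=[[0,0,0,0,0,0,0.4],[0,0,0,0,0,0,0.4],[0,0,0,0,0,0,0.4],[0,0,0,0,0,4,0.4],[0,0,0,0,0,7.5,0.4]])

```text
clock: 5.55
tool_pos: [562.6, -145.0, 53.0]
tcp_rot: [0.0, 0.976, -0.216, -0.0]
contact_force: [-0.0, -0.8, -0.1]
opening: 54.6
```

Emit:
arm_command(series=[[0,0,0,0,0,0,0.4],[0,0,0,0,0,0,0.5],[0,0,0,0,0,0,0.6],[0,0,0,0,0,0,0.7],[0,0,0,0,0,0,0.7]])

```text
clock: 6.05
tool_pos: [562.7, -145.0, 53.5]
tcp_rot: [0.0, 0.976, -0.216, 0.0]
contact_force: [0.6, -0.0, 0.1]
opening: 27.8
```

```bash
python3 - <<'E'
from h import *
o=observe();print(o["clock"],o["tool_pos"],o["opening"],o["contact_force"],o["wrist_torque"],rot().as_euler("xyz",True))
E
```

```text
6.05 [ 562.73691319 -145.04247949   53.46672593] 27.774766408387794 [ 0.61432005 -0.00851768  0.13679573] [-0.00036378 -0.06296849 -0.02211802] [ 1.79999130e+02 -1.16814128e-02 -2.48927178e+01]
```

```bash
python3 - <<'E'
from h import *
T=[562.7,-145,53.5]
out=[]
for n in("side","scene"):
    s=snapshot(n);p=proj(s,[563,-145,66]).astype(int)
    x0,y0=p-[30,38]
    c=cv2.resize(cv2.convertScaleAbs(s["color"][y0:y0+60,x0:x0+60],alpha=1.7,beta=30),(400,400),interpolation=cv2.INTER_CUBIC)
    for o in(-14,14,-32,32):
        q=(proj(s,[T[0]+.907*o,T[1]-.421*o,53.5])-[x0,y0]+.5)*400/60
        cv2.circle(c,tuple(int(v) for v in q),3,(0,0,255),-1)
    out.append(c)
cv2.imwrite("pics/k5.png",np.hstack(out))
E
```

```text
(no output)
```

View pics/k5.png

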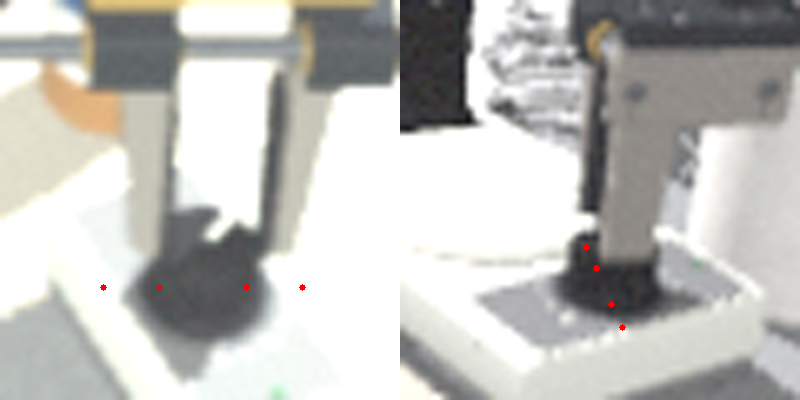

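```bash
python3 - <<'E'
from h import *
A=[];b=[]
X=np.array([562.7-.907*23,-145+.421*23,53.5])
for n,d in(("side",(12,-32)),("scene",(12,-53))):
    s=snapshot(n);p=proj(s,X)
    A+=[*np.array([proj(s,X+e)-p for e in np.eye(3)]).T];b+=[*np.array(d)*60/400]
A=np.array(A);b=np.array(b);print(A.round(3),b)
print(np.linalg.lstsq(A,b,rcond=None))
w=snapshot("wrist");cv2.imwrite("pics/w6.png",w["color"])
E
```

```text
[[ 0.413 -0.221  0.022]
 [-0.153 -0.328 -0.315]
 [-0.24  -0.313  0.044]
 [-0.175  0.089 -0.334]] [ 1.8  -4.8   1.8  -7.95]
(array([ 1.24094524, -4.78789186, 20.73346619]), array([0.43154148]), np.int32(3), array([0.61486491, 0.50155776, 0.35773385]))
```

Two-view fit: the physical fingertips lie about 20 mm behind the reported TCP. I'll open and go down in small steps, watching the force.

Emit:
arm_command(series=[[0,0,0,0,0,0,0.5],[0,0,0,0,0,0,0.4],[0,0,0,0,0,0,0.4],[0,0,0,0,0,1,0.4],[0,0,0,0,0,2,0.4]])

```text
clock: 6.8
tool_pos: [562.7, -145.0, 51.3]
tcp_rot: [0.0, 0.977, -0.216, 0.0]
contact_force: [-0.0, -0.4, 0.2]
opening: 55.1
```

Emit:
arm_command(series=[[0,0,0,0,0,0.5,0.4],[0,0,0,0,0,1,0.4],[0,0,0,0,0,1.5,0.4],[0,0,0,0,0,2,0.4],[0,0,0,0,0,2.5,0.4]])

```text
clock: 7.3
tool_pos: [562.6, -145.0, 48.8]
tcp_rot: [0.0, 0.976, -0.216, -0.0]
contact_force: [-0.4, 0.6, 0.8]
opening: 54.7
```

Emit:
arm_command(series=[[0,0,0,0,0,1.5,0.4],[0,0,0,0,0,3,0.4],[0,0,0,0,0,4.5,0.4],[0,0,0,0,0,6,0.4],[0,0,0,0,0,7,0.4]])

```text
clock: 7.8
tool_pos: [562.6, -145.0, 41.7]
tcp_rot: [0.0, 0.977, -0.215, -0.0]
contact_force: [-0.2, 0.4, -0.0]
opening: 54.9
```

Emit:
arm_command(series=[[0,0,0,0,0,0,0.45],[0,0,0,0,0,0,0.5],[0,0,0,0,0,0,0.55],[0,0,0,0,0,0,0.7],[0,0,0,0,0,0,0.7]])

```text
clock: 8.3
tool_pos: [561.8, -144.6, 41.9]
tcp_rot: [0.0, 0.977, -0.215, -0.001]
contact_force: [-3.3, 1.6, 1.5]
opening: 32.1
```

```bash
python3 - <<'E'
from h import *
o=observe();print(o["clock"],o["tool_pos"],o["opening"],o["contact_force"],o["wrist_torque"],rot().as_euler("xyz",True))
E
```

```text
8.3 [ 561.7523846  -144.62305949   41.85080445] 32.093282185375905 [-3.31829254  1.60926116  1.45916315] [2.32880679e-01 6.20944672e-01 6.01587646e-04] [ 1.79972712e+02  1.09064440e-01 -2.48879833e+01]
```

Emit:
arm_command(series=[[0,0,0,-0.5,0,0,0.9],[0,0,-5,-0.5,0,0,0.9],[0,0,-11,-0.5,0,0,0.9],[0,0,-17,-0.5,0,0,0.9],[0,0,-23,-0.5,0,0,0.9]])

```text
clock: 8.8
tool_pos: [561.4, -144.5, 41.8]
tcp_rot: [-0.0, 1.0, -0.014, -0.001]
contact_force: [-3.6, 1.6, 2.5]
opening: 31.4
```

Emit:
arm_command(series=[[0,0,-7,0,0,0,0.9],[0,0,-14,0,0,0,0.9],[0,0,-21,0,0,0,0.9],[0,0,-28,0,0,0,0.9],[0,0,-33,0,0,0,0.9]])

```text
clock: 9.3
tool_pos: [560.9, -144.7, 41.8]
tcp_rot: [-0.0, 0.963, 0.27, -0.001]
contact_force: [-4.4, 0.4, 4.2]
opening: 32.1
```

```bash
python3 - <<'E'
from h import *
o=observe();print(o["clock"],o["tool_pos"],o["opening"],o["contact_force"],o["wrist_torque"],rot().as_euler("xyz",True))
E
```

```text
9.3 [ 560.90165479 -144.70100566   41.82941999] 32.090246447461155 [-4.41686824  0.39468259  4.16779735] [ 0.22511311  1.02591461 -0.04969706] [-1.79921970e+02  1.25711359e-01  3.13405595e+01]
```

Emit:
arm_command(series=[[0,0,0,0,0,0,0.6],[0,0,0,0,0,0,0.5],[0,0,0,0,0,0,0.4],[0,0,0,0,0,0,0.4],[0,0,0,-0.5,0.5,0,0.4]])

```text
clock: 9.8
tool_pos: [562.3, -145.4, 41.9]
tcp_rot: [0.0, 0.963, 0.268, 0.0]
contact_force: [0.7, 0.9, 0.5]
opening: 55.0
```

```bash
cat > kn.py <<'E'
# knob line angle relative to off bar, from the wrist view: dots/line are bright spots
from h import *
def look(name):
    w=snapshot("wrist");o=observe()
    p=proj(w,[562,-145.5,70]).astype(int)
    c=w["color"][p[1]-45:p[1]+45,p[0]-50:p[0]+50]
    cv2.imwrite(name,cv2.resize(c,None,fx=6,fy=6,interpolation=cv2.INTER_CUBIC))
    g=cv2.cvtColor(c,cv2.COLOR_BGR2GRAY)
    n,l,st,ce=cv2.connectedComponentsWithStats(((g>140)*255).astype(np.uint8))
    for i in range(1,n):
        if st[i,4]<200:
            u=ce[i]+p-[50,45];X=ray(w,*u,50.5)-[562,-145.5,50.5];Y=ray(w,*u,76.5)-[562,-145.5,76.5]
            print(st[i,4],"deck r %.0f az %.0f | top r %.0f az %.0f"%(np.hypot(X[0],X[1]),np.degrees(np.arctan2(X[1],X[0])),np.hypot(Y[0],Y[1]),np.degrees(np.arctan2(Y[1],Y[0]))))
    print(o["clock"],o["tool_pos"].round(1),o["opening"],o["contact_force"].round(1),o["wrist_torque"].round(2),rot().as_euler("xyz",True).round(1))
E
python3 -c "import kn;kn.look('pics/k7.png')"
```

```text
167 deck r 28 az -178 | top r 30 az 165
10 deck r 26 az 91 | top r 31 az 100
28 deck r 26 az 73 | top r 30 az 87
12 deck r 19 az 81 | top r 24 az 96
25 deck r 26 az 55 | top r 28 az 73
2 deck r 31 az 42 | top r 30 az 60
76 deck r 6 az 9 | top r 9 az 87
25 deck r 28 az -108 | top r 19 az -129
19 deck r 28 az -91 | top r 17 az -108
1 deck r 29 az -72 | top r 15 az -80
5 deck r 29 az -56 | top r 15 az -54
9.85 [ 562.1 -145.6   41.9] 55.83081750349395 [ 0.1 -0.5 -0. ] [-0.01 -0.14 -0.04] [180.   -0.   31.1]
```

Emit:
arm_command(series=[[0,0,8,0,0,0,0.4],[0,0,16,0,0,0,0.4],[0,0,24,0,0,0,0.4],[0,0,32,0,0,0,0.4],[0,0,40,0,0,0,0.4]])

```text
clock: 10.35
tool_pos: [562.1, -145.5, 41.9]
tcp_rot: [0.0, 0.997, -0.08, 0.0]
contact_force: [0.7, -0.5, -0.1]
opening: 55.1
```

Emit:
arm_command(series=[[0,0,8,0,0,0,0.4],[0,0,12,0,0,0,0.4],[0,0,12,0,0,0,0.55],[0,0,12,0,0,0,0.8],[0,0,12,0,0,0,0.8]])

```text
clock: 10.85
tool_pos: [561.7, -145.4, 41.8]
tcp_rot: [-0.0, 0.984, -0.181, -0.0]
contact_force: [-5.5, 2.0, 2.1]
opening: 33.3
```

Emit:
arm_command(series=[[0,0,0,0,0,0,0.8],[0,0,-6,0,0,0,0.8],[0,0,-12,0,0,0,0.8],[0,0,-18,0,0,0,0.8],[0,0,-24,0,0,0,0.8]])

```text
clock: 11.35
tool_pos: [561.4, -145.2, 41.8]
tcp_rot: [-0.0, 1.0, 0.03, -0.001]
contact_force: [-2.1, 1.4, 2.6]
opening: 31.9
```

```bash
python3 -c "import kn;kn.look('pics/k8.png')"
```

```text
54 deck r 31 az 149 | top r 33 az 135
16 deck r 26 az 55 | top r 31 az 66
22 deck r 19 az 111 | top r 25 az 105
17 deck r 26 az 36 | top r 29 az 52
87 deck r 5 az 148 | top r 13 az 110
15 deck r 28 az -55 | top r 16 az -38
7 deck r 29 az -108 | top r 16 az -121
5 deck r 29 az -73 | top r 16 az -65
11.4 [ 561.3 -145.2   41.8] 31.555315385519652 [-2.8  0.8  3.5] [0.12 0.49 0.1 ] [-1.8e+02  1.0e-01  3.6e+00]
```

Emit:
arm_command(series=[[0,0,-4,0,0,0,0.8],[0,0,-8,0,0,0,0.8],[0,0,-12,0,0,0,0.8],[0,0,-16,0,0,0,0.8],[0,0,-16,0,0,0,0.8]])

```text
clock: 11.9
tool_pos: [561.4, -145.5, 41.8]
tcp_rot: [-0.0, 0.986, 0.165, -0.001]
contact_force: [-2.3, 0.7, 2.8]
opening: 31.9
```

```bash
python3 -c "import kn;kn.look('pics/k9.png')"
```

```text
30 deck r 30 az 155 | top r 33 az 143
19 deck r 26 az 74 | top r 31 az 84
27 deck r 18 az 112 | top r 25 az 111
141 deck r 30 az 35 | top r 30 az 52
2 deck r 28 az 165 | top r 31 az 150
19 deck r 27 az 55 | top r 29 az 70
1 deck r 28 az 168 | top r 30 az 152
4 deck r 27 az 171 | top r 29 az 155
1 deck r 27 az 174 | top r 29 az 157
1 deck r 28 az 177 | top r 29 az 159
82 deck r 2 az 131 | top r 11 az 113
2 deck r 27 az -177 | top r 28 az 164
18 deck r 28 az -108 | top r 18 az -127
19 deck r 27 az -37 | top r 16 az -18
174 deck r 38 az -44 | top r 24 az -34
8 deck r 28 az -54 | top r 15 az -44
5 deck r 29 az -90 | top r 16 az -102
2 deck r 29 az -73 | top r 16 az -74
11.95 [ 561.3 -145.5   41.7] 32.143650195901536 [-2.9  0.5  2.7] [ 0.2   0.59 -0.35] [-1.799e+02  1.000e-01  1.890e+01]
```

The z moment rose to −0.35 N m while the line stayed on the off bar's direction (az ~111 vs 109), so the knob is on its stop. Releasing and rising.

Emit:
arm_command(series=[[0,0,2,0,0,0,0.6],[0,0,2,0,0,0,0.4],[0,0,2,0,0,0,0.4],[0,0,2,0,0,0,0.4],[0,0,2,0,0,-5,0.4]])

```text
clock: 12.45
tool_pos: [561.7, -145.4, 46.5]
tcp_rot: [-0.0, 0.989, 0.149, -0.0]
contact_force: [0.3, 0.1, 0.2]
opening: 55.3
```

Emit:
arm_command(series=[[0,0,0,0,0,-40,0.3],[0,0,4,0,0,-85,0.2],[0,0,8,0,0,-130,0.1],[0,0,12,0,0,-175,0],[0,0,17,0,0,-220,0]])

```text
clock: 12.95
tool_pos: [561.8, -145.2, 269.3]
tcp_rot: [0.0, 1.0, -0.0, 0.0]
contact_force: [0.1, -1.2, -0.4]
opening: 91.6
```

```bash
python3 -c "import kn;kn.look('pics/k10.png')"
```

```text
18 deck r 28 az 110 | top r 30 az 107
6 deck r 27 az 92 | top r 30 az 91
7 deck r 26 az 74 | top r 29 az 76
17 deck r 32 az 147 | top r 32 az 141
6 deck r 27 az 55 | top r 28 az 60
4 deck r 19 az 111 | top r 22 az 107
32 deck r 6 az 129 | top r 9 az 112
5 deck r 27 az -54 | top r 22 az -48
5 deck r 28 az -107 | top r 22 az -110
4 deck r 28 az -90 | top r 22 az -91
5 deck r 28 az -72 | top r 22 az -69
3 deck r 69 az -120 | top r 61 az -123
4 deck r 77 az -124 | top r 69 az -126
10 deck r 72 az -117 | top r 64 az -119
3 deck r 66 az -74 | top r 58 az -73
7 deck r 83 az -51 | top r 75 az -48
9 deck r 86 az -46 | top r 78 az -44
3 deck r 91 az -42 | top r 83 az -40
2 deck r 83 az -128 | top r 74 az -130
2 deck r 69 az -111 | top r 61 az -112
2 deck r 69 az -71 | top r 61 az -70
13.0 [ 566.  -145.6  277.5] 91.78209171231364 [ 2.9 -1.3  5.5] [-0.04 -0.33 -0.08] [179.8  -0.7  -0.3]
```

View pics/k10.png

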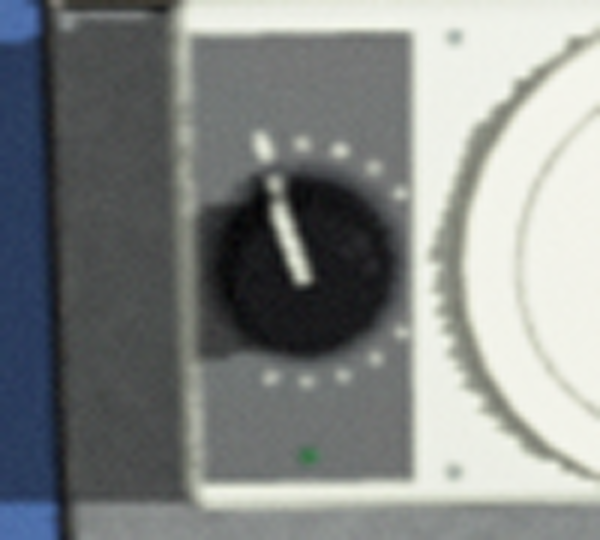

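The line points at the off bar (line (290,240), bar (263,145)): the knob is off. Now to the beaker, keeping clear of the cell.

Emit:
arm_command(series=[[0,0,0,-25,-35,0,0],[0,0,0,-50,-75,0,0],[0,0,0,-60,-120,0,0],[0,0,0,-60,-165,0,0],[0,0,0,-60,-210,0,0]])

```text
clock: 13.5
tool_pos: [501.2, 65.8, 267.5]
tcp_rot: [0.0, 1.0, 0.001, 0.001]
contact_force: [0.3, 0.4, 0.3]
opening: 91.8
```

Emit:
arm_command(series=[[0,0,0,0,-45,0,0],[0,0,0,0,-90,0,0],[0,0,0,0,-135,0,0],[0,0,0,15,-175,0,0],[0,0,0,30,-205,0,0]])

```text
clock: 14.0
tool_pos: [530.8, 272.6, 267.3]
tcp_rot: [-0.0, 1.0, 0.003, 0.0]
contact_force: [1.1, -0.4, 0.3]
opening: 92.2
```

Emit:
arm_command(series=[[0,0,0,0,0,0,0],[0,0,0,0,0,0,0],[0,0,0,0,0,0,0],[0,0,0,0,0,0,0],[0,0,0,0,0,0,0]])

```text
clock: 14.5
tool_pos: [531.4, 268.2, 267.2]
tcp_rot: [0.0, 1.0, 0.0, 0.0]
contact_force: [-0.3, -0.4, 0.4]
opening: 92.0
```

```bash
python3 - <<'E'
from h import *
import pickle
s=snapshot("wrist");pickle.dump(s,open("s2.pkl","wb"))
c=s["color"].copy()
for p in([555,341,74.5],[555,341,5]):cv2.circle(c,tuple(proj(s,p).astype(int)),2,(0,0,255),-1)
cv2.imwrite("pics/b1.png",cv2.resize(c[:320],(800,400)));o=observe();print(o["tool_pos"],-np.array(s["R"]).T@s["t"])
E
```

```text
[531.41235723 268.42454891 267.1844216 ] [531.0650923  335.37221585 460.78365006]
```

View pics/b1.png

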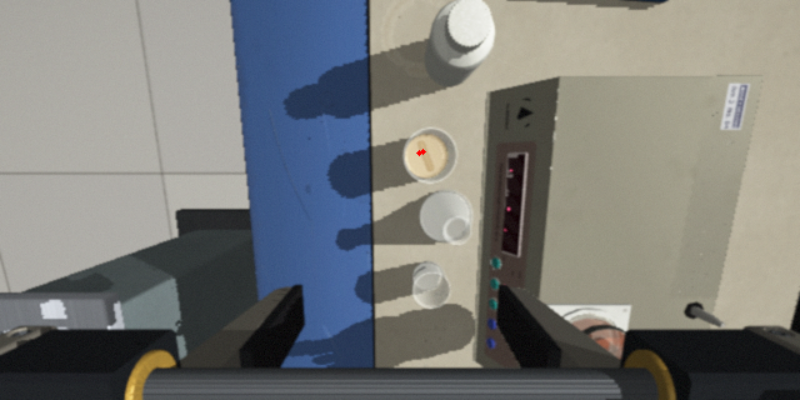

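Wrist view: larger beaker rim centred at (430,155) in the picture (full-frame (344,124)), flask foot (446,217), small beaker (431,285), white bottle (463,40).

```bash
python3 - <<'E'
from h import *
import pickle
s=pickle.load(open("s2.pkl","rb"))
f=lambda n,u,v,z:print(n,ray(s,u/1.25,v/1.25,z).round(1))
f("rim",430,155,74.5);f("rimL",404,155,74.5);f("rimR",456,155,74.5);f("rim up",430,127,74.5);f("rim dn",430,183,74.5);f("bottom",432,155,12);f("flask",446,217,5);f("neck",456,231,101);f("small",428,275,60);f("wb",467,22,136)
g=s["color"][:,:,:].astype(int);h=cv2.cvtColor(s["color"],cv2.COLOR_BGR2HSV)[95:155,315:375]
m=((h[...,1]>60)&(h[...,2]>120));ys,xs=np.nonzero(m);print(m.sum(),xs.mean()+315,ys.mean()+95,np.ptp(xs),np.ptp(ys),ray(s,xs.mean()+315,ys.mean()+95,14))
E
```

```text
rim [561.5 338.3  74.5]
rimL [536.  338.3  74.5]
rimR [587.  338.3  74.5]
rim up [561.  364.4  74.5]
rim dn [562.  311.2  74.5]
bottom [568.7 338.7  12. ]
flask [587.6 266.6   5. ]
neck [585.6 267.5 101. ]
small [562.9 210.7  60. ]
wb [583. 436. 136.]
703 343.0113798008535 122.86770981507823 30 34 [564.79825733 340.27927774  14.        ]
```

Emit:
arm_command(series=[[0,0,0,15,-35,0,0.1],[0,0,0,31,-70,15,0.2],[0,0,0,31,-70,55,0.2],[0,0,0,31,-70,95,0.2],[0,0,0,31,-70,135,0.2]])

```text
clock: 15.05
tool_pos: [562.3, 339.3, 130.6]
tcp_rot: [-0.0, 1.0, 0.001, 0.0]
contact_force: [-0.0, 0.3, -0.7]
opening: 73.2
```

Emit:
arm_command(series=[[0,0,0,0,0,0,0.2],[0,0,0,0,0,20,0.2],[0,0,0,0,0,35,0.2],[0,0,0,0,0,45,0.2],[0,0,0,0,0,50,0.2]])

```text
clock: 15.55
tool_pos: [562.3, 339.3, 81.8]
tcp_rot: [0.0, 1.0, 0.001, 0.0]
contact_force: [-1.1, 0.5, 0.4]
opening: 73.4
```

```bash
python3 - <<'E'
from h import *
w=snapshot("wrist");o=observe();print(o["tool_pos"],o["opening"],o["contact_force"])
print(proj(w,[562,338.5,74.5]),proj(w,[562,338.5,12]))
h=cv2.cvtColor(w["color"],cv2.COLOR_BGR2HSV);m=((h[...,1]>60)&(h[...,2]>120)&(h[...,0]<25)).astype(np.uint8)
n,l,st,ce=cv2.connectedComponentsWithStats(m)
for i in range(1,n):
  if st[i,4]>150:print(st[i],ce[i],ray(w,*ce[i],14))
cv2.imwrite("pics/b2.png",w["color"])
E
```

```text
[561.98064352 339.22593829  81.29438886] 73.31455119867444 [-0.13020226  0.03595626 -0.77501464]
[319.3534753  227.59642642] [319.35988242 205.0773162 ]
[ 292  193   54   44 1205] [323.65809129 215.64315353] [565.84326336 329.28526176  14.        ]
[140 281  33  61 927] [152.2394822 310.5987055] [400.53442483 233.52477403  14.        ]
```

Emit:
arm_command(series=[[0,0,0,0,0,15,0.2],[0,0,0,0,0,30,0.2],[0,0,0,0,0,43,0.2],[0,0,0,0,0,53,0.2],[0,0,0,0,0,57,0.2]])

```text
clock: 16.1
tool_pos: [561.3, 339.0, 23.0]
tcp_rot: [0.001, 1.0, 0.001, -0.001]
contact_force: [0.5, 0.6, 0.4]
opening: 73.9
```

Emit:
arm_command(series=[[0,0,0,0,0,0,0.25],[0,0,0,0,0,0,0.3],[0,0,0,0,0,0,0.34],[0,0,0,0,0,0,0.38],[0,0,0,0,0,0,0.42]])

```text
clock: 16.6
tool_pos: [562.0, 339.7, 25.3]
tcp_rot: [-0.0, 1.0, 0.001, 0.0]
contact_force: [-1.2, -0.5, 0.8]
opening: 53.6
```

Emit:
arm_command(series=[[0,0,0,0,0,0,0.5],[0,0,0,0,0,0,0.6],[0,0,0,0,0,0,0.6],[0,0,0,0,0,0,0.6],[0,0,0,0,0,0,0.6]])

```text
clock: 17.1
tool_pos: [561.8, 339.8, 25.2]
tcp_rot: [-0.0, 1.0, 0.001, -0.0]
contact_force: [-2.7, -0.8, 6.4]
opening: 52.3
```

```bash
python3 -c "
from h import *
o=observe();print(o['tool_pos'],o['opening'],o['contact_force'],o['wrist_torque'])
cv2.imwrite('pics/b3.png',snapshot('wrist')['color']);cv2.imwrite('pics/b3s.png',snapshot('scene')['color'])"
```

```text
[561.83123857 339.75076549  25.1769458 ] 52.25648945855517 [-2.67966098 -0.80962926  6.41587469] [-0.1671292   0.62089385 -0.00963886]
```

Emit:
arm_command(series=[[0,0,0,0,0,-2,0.6],[0,0,0,0,0,-6,0.6],[0,0,0,0,0,-12,0.6],[0,0,0,0,0,-20,0.6],[0,0,0,0,0,-30,0.6]])

```text
clock: 17.7
tool_pos: [562.1, 339.4, 55.4]
tcp_rot: [0.0, 1.0, 0.001, -0.0]
contact_force: [-0.3, 0.2, -1.7]
opening: 52.4
```

```bash
python3 - <<'E'
from h import *
o=observe();print(o['tool_pos'],o['opening'],o['contact_force'],o['wrist_torque'])
s=snapshot("side");A=snapshot("scene")
c=cv2.resize(A["color"][200:275,185:285],(500,375),interpolation=cv2.INTER_CUBIC)
w=snapshot("wrist")["color"][140:320,220:420]
cv2.imwrite("pics/b4.png",np.hstack([cv2.resize(w,(300,375))*1,c]))
E
```

```text
[562.12624037 339.39662618  55.35443037] 52.43512708714383 [-0.34199816  0.15236374 -1.7314263 ] [-0.04621877 -0.06946298 -0.01933506]
```

View pics/b4.png

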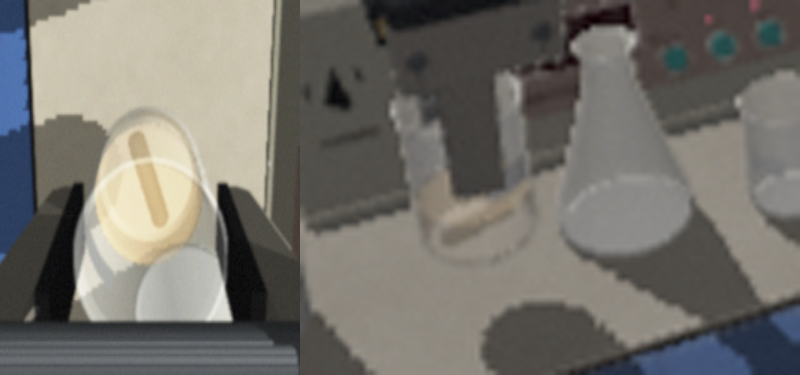

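The lift shows the beaker upright and off the bench, stir bar in it, and neighbours standing. Now carrying it round in front of the cell.

Emit:
arm_command(series=[[0,0,0,0,0,-18,0.6],[0,0,0,0,0,-44,0.6],[0,0,0,0,0,-76,0.6],[0,0,0,0,0,-108,0.6],[0,0,0,0,0,-130,0.6]])

```text
clock: 18.35
tool_pos: [562.5, 340.3, 188.4]
tcp_rot: [-0.001, 1.0, 0.001, 0.001]
contact_force: [0.2, 0.7, -2.8]
opening: 52.3
```

Emit:
arm_command(series=[[0,0,0,-12,8,0,0.6],[0,0,0,-30,30,0,0.6],[0,0,0,-50,58,0,0.6],[0,0,0,-65,92,0,0.6],[0,0,0,-70,128,0,0.6]])

```text
clock: 18.85
tool_pos: [490.4, 211.2, 185.8]
tcp_rot: [0.0, 1.0, 0.003, 0.0]
contact_force: [-0.2, -1.1, -2.8]
opening: 52.0
```

Emit:
arm_command(series=[[0,0,0,0,36,0,0.6],[0,0,0,0,72,0,0.6],[0,0,0,0,108,0,0.6],[0,0,0,0,144,0,0.6],[0,0,0,0,180,0,0.6]])

```text
clock: 19.35
tool_pos: [492.5, 30.2, 185.9]
tcp_rot: [0.0, 1.0, 0.001, 0.001]
contact_force: [0.5, 0.5, -1.3]
opening: 52.4
```

Emit:
arm_command(series=[[0,0,0,4,38,0,0.6],[0,0,0,16,76,0,0.6],[0,0,0,34,112,0,0.6],[0,0,0,56,144,0,0.6],[0,0,0,82,166,0,0.6]])

```text
clock: 19.85
tool_pos: [575.2, -137.7, 185.9]
tcp_rot: [0.001, 1.0, -0.0, 0.0]
contact_force: [0.2, 0.8, -0.7]
opening: 52.1
```

Emit:
arm_command(series=[[0,0,0,26,8,0,0.6],[0,0,0,50,9,0,0.6],[0,0,0,66,9,0,0.6],[0,0,0,75,9,0,0.6],[0,0,0,78,9,0,0.6]])

```text
clock: 20.35
tool_pos: [653.5, -142.8, 185.2]
tcp_rot: [-0.0, 1.0, 0.001, 0.0]
contact_force: [-0.1, 0.7, -2.2]
opening: 52.3
```

```bash
python3 -c "
from h import *
o=observe();print(o['clock'],o['tool_pos'],o['opening'],o['contact_force'],o['wrist_torque'])"
```

```text
20.35 [ 653.45819136 -142.77564637  185.18949653] 52.31624352200711 [-0.13359058  0.69036289 -2.24123213] [-0.05139469 -0.06777426  0.03788096]
```

Emit:
arm_command(series=[[0,0,0,-1,0,18,0.6],[0,0,0,-1,0,44,0.6],[0,0,0,-1,0,68,0.6],[0,0,0,-1,0,88,0.6],[0,0,0,-1,0,100,0.6]])

```text
clock: 20.85
tool_pos: [650.4, -143.4, 83.6]
tcp_rot: [-0.0, 1.0, 0.001, -0.001]
contact_force: [0.7, -0.6, -1.2]
opening: 52.5
```

Emit:
arm_command(series=[[0,0,0,0,0,1,0.6],[0,0,0,0,0,2,0.6],[0,0,0,0,0,3,0.6],[0,0,0,0,0,4,0.6],[0,0,0,0,0,4.5,0.6]])

```text
clock: 21.35
tool_pos: [652.4, -143.4, 81.0]
tcp_rot: [0.0, 1.0, 0.001, 0.0]
contact_force: [0.3, -0.3, -2.3]
opening: 52.1
```

```bash
python3 -c "
from h import *
o=observe();print(o['clock'],o['tool_pos'],o['opening'],o['contact_force'],o['wrist_torque'])
w=snapshot('wrist')
print(proj(w,[652.4,-143.7,66]))
h=cv2.cvtColor(w['color'],cv2.COLOR_BGR2HSV);m=((h[...,1]>45)&(h[...,2]>100)&(h[...,0]<25)).astype(np.uint8);n,l,st,ce=cv2.connectedComponentsWithStats(m)
for i in range(1,n):
  if st[i,4]>150:print(st[i],ce[i])
"
```

```text
21.35 [ 652.365917   -143.38216131   81.00850479] 52.0560667447847 [ 0.30404083 -0.32677693 -2.30655513] [-0.02780149 -0.06108115  0.01532561]
[319.77064912 223.49045802]
[ 178    0   99   56 3880] [233.22706186  23.27087629]
[254  28  33  48 258] [278.21705426  55.21705426]
[ 284  200   71   67 2927] [317.51725316 235.87017424]
[187 280  26  62 772] [196.64119171 310.72150259]
```

Emit:
arm_command(series=[[0,0,0,0,0,0.5,0.6],[0,0,0,0,0,1,0.6],[0,0,0,0,0,1.5,0.6],[0,0,0,0,0,2,0.6],[0,0,0,0,0,2.5,0.6]])

```text
clock: 21.9
tool_pos: [652.0, -143.3, 77.8]
tcp_rot: [0.0, 1.0, 0.001, -0.0]
contact_force: [0.6, -0.7, -0.7]
opening: 52.3
```

Emit:
arm_command(series=[[0,0,0,0,0,0.4,0.6],[0,0,0,0,0,0.8,0.6],[0,0,0,0,0,1.2,0.6],[0,0,0,0,0,1.5,0.6],[0,0,0,0,0,1.5,0.6]])

```text
clock: 22.4
tool_pos: [652.0, -143.3, 77.2]
tcp_rot: [0.0, 1.0, 0.001, 0.0]
contact_force: [-3.1, -0.8, 4.8]
opening: 51.7
```

Contact at +4.8 N. Releasing gently and rising.

Emit:
arm_command(series=[[0,0,0,0,0,0,0.42],[0,0,0,0,0,0,0.38],[0,0,0,0,0,0,0.32],[0,0,0,0,0,0,0.25],[0,0,0,0,0,0,0.2]])

```text
clock: 22.9
tool_pos: [652.1, -143.3, 76.2]
tcp_rot: [-0.0, 1.0, 0.001, 0.0]
contact_force: [0.1, 0.2, -0.5]
opening: 72.8
```

Emit:
arm_command(series=[[0,0,0,0,0,0,0.2],[0,0,0,0,0,-15,0.2],[0,0,0,0,0,-45,0.2],[0,0,0,0,0,-90,0.2],[0,0,0,0,0,-135,0.2]])

```text
clock: 23.4
tool_pos: [651.8, -143.0, 213.6]
tcp_rot: [-0.0, 1.0, 0.001, -0.0]
contact_force: [1.0, -0.3, -0.2]
opening: 73.6
```

```bash
python3 - <<'E'
from h import *
o=observe();print(o['clock'],o['tool_pos'],o['opening'],o['contact_force'])
for n in("side","scene"):
    s=snapshot(n);h=cv2.cvtColor(s["color"],cv2.COLOR_BGR2HSV);p=proj(s,[652.4,-143.7,64]).astype(int)
    y0,x0=p[1]-15,p[0]-18
    H=h[y0:y0+30,x0:x0+36];m=((H[...,1]>45)&(H[...,0]<25)&(H[...,2]>80));ys,xs=np.nonzero(m);c=(xs.mean()+x0,ys.mean()+y0)
    print(n,p,m.sum(),c,ray(s,*c,64),np.ptp(xs),np.ptp(ys))
E
```

```text
23.4 [ 651.77706869 -143.0469853   213.60355642] 73.62715531287822 [ 0.97623029 -0.34078095 -0.18540237]
side [386 268] 85 (np.float64(389.5529411764706), np.float64(265.4235294117647)) [ 664.86329313 -138.16264397   64.        ] 16 15
scene [381 172] 9 (np.float64(384.0), np.float64(170.66666666666666)) [ 656.36942464 -155.2400361    64.        ] 2 3
```

Emit:
arm_command(series=[[0,0,0,0,0,-40,0.2],[0,0,0,-10,20,-57,0.2],[0,0,0,-30,42,-57,0.2],[0,0,0,-42,62,-57,0.2],[0,0,0,-42,62,-57,0.2]])

```text
clock: 24.0
tool_pos: [608.4, -209.7, 268.9]
tcp_rot: [0.001, 1.0, -0.002, -0.0]
contact_force: [-0.8, -0.4, 1.1]
opening: 73.7
```

```bash
python3 - <<'E'
from h import *
s=snapshot("wrist");im=s["color"];cv2.imwrite("pics/p1.png",im)
import pickle;pickle.dump(s,open("s3.pkl","wb"))
h=cv2.cvtColor(im,cv2.COLOR_BGR2HSV);p=proj(s,[652.4,-143.7,64]).astype(int);print("exp",proj(s,[652.4,-143.7,64]),proj(s,[652.4,-143.7,126.5]))
x0,y0=p-40
H=h[y0:y0+80,x0:x0+80]
m=((H[...,1]>45)&(H[...,0]<28)&(H[...,2]>80)).astype(np.uint8)
n,l,st,ce=cv2.connectedComponentsWithStats(m)
for i in range(1,n):
  if st[i,4]>40:
    x,y,w,hh=st[i,:4];c=(x+w/2+x0,y+hh/2+y0);print(st[i],ce[i]+p-40,ray(s,*c,64),"dia",np.linalg.norm(ray(s,c[0]-w/2,c[1],64)-ray(s,c[0]+w/2,c[1],64)))
# ring: dark thin circle within plate via Hough
g=cv2.cvtColor(im,cv2.COLOR_BGR2GRAY)[y0-10:y0+90,x0-10:x0+90]
g4=cv2.resize(g,None,fx=4,fy=4,interpolation=cv2.INTER_CUBIC)
for lo,hi in((120,150),(75,105),(155,200)):
    C=cv2.HoughCircles(g4,cv2.HOUGH_GRADIENT,1,8,param1=80,param2=30,minRadius=lo,maxRadius=hi)
    if C is not None:
        for c in C[0][:3]:
            u=c[:2]/4+[x0-10,y0-10];print(lo,c[2]/4,u,ray(s,*u,56.5).round(1),ray(s,*u,126.5).round(1))
E
```

```text
exp [354.21550537 126.93028142] [360.65065403 127.1486291 ]
[ 31  23  29  39 616] [359.36850649 125.99350649] [ 659.14845183 -145.65995781   64.        ] dia 36.78669133743977
120 34.4 [352.625 126.375] [ 651.2 -143.    56.5] [ 643.8 -142.9  126.5]
120 31.35 [354.125 128.875] [ 653.2 -146.2   56.5] [ 645.5 -145.5  126.5]
```

Beaker stands at about (653,−145) and the ring is centred at about (652,−144). Back to the knob, gripping slightly higher so the gripper body clears the beaker rim, with the jaw at φ=+52°.

Emit:
arm_command(series=[[0,0,-8,-12,-15,0,0.4],[0,0,-16,-25,-30,0,0.4],[0,0,-24,-37,-45,0,0.4],[0,0,-32,-48,-60,0,0.4],[0,0,-40,-48,-60,20,0.4]])

```text
clock: 24.55
tool_pos: [563.5, -141.0, 251.3]
tcp_rot: [0.001, 0.937, 0.348, 0.002]
contact_force: [1.0, 0.2, -1.1]
opening: 55.3
```

Emit:
arm_command(series=[[0,0,-8,0,0,30,0.4],[0,0,-12,0,0,65,0.4],[0,0,-12,0,0,95,0.4],[0,0,-12,0,0,120,0.4],[0,0,-12,0,0,135,0.4]])

```text
clock: 25.05
tool_pos: [561.6, -143.6, 111.5]
tcp_rot: [-0.001, 0.898, 0.44, -0.001]
contact_force: [0.1, -0.4, 0.7]
opening: 54.8
```

Emit:
arm_command(series=[[0,0,0,0,0,0,0.4],[0,0,0,0,0,0,0.4],[0,0,0,0,0,0,0.4],[0,0,0,0,0,0,0.4],[0,0,0,0,0,0,0.4]])

```text
clock: 25.55
tool_pos: [562.5, -145.7, 114.3]
tcp_rot: [0.001, 0.898, 0.439, 0.0]
contact_force: [0.5, 0.2, 0.1]
opening: 55.5
```

```bash
python3 -c "
from h import *
o=observe();print(o['clock'],o['tool_pos'],o['opening'],o['contact_force'],rot().as_euler('xyz',True),(rot().inv().apply(np.array([561.5,-145.3,46])-o['tool_pos'])))"
```

```text
25.55 [ 562.53187577 -145.6500968   114.28061095] 55.472929582437864 [0.46517797 0.15155144 0.05253337] [ 1.79913612e+02 -1.78813031e-02  5.21000145e+01] [-0.37891946 -1.13224527 68.27886648]
```

Emit:
arm_command(series=[[0,0,0,-0.5,-1,25,0.4],[0,0,0,-0.5,-1,45,0.4],[0,0,0,-0.5,-1,57,0.4],[0,0,0,-0.5,-1,64,0.4],[0,0,0,-0.5,-1,68,0.4]])

```text
clock: 26.05
tool_pos: [561.1, -145.2, 45.2]
tcp_rot: [-0.0, 0.898, 0.439, 0.0]
contact_force: [0.2, 0.3, -0.2]
opening: 55.2
```

Emit:
arm_command(series=[[0,0,0,0,0,0,0.45],[0,0,0,0,0,0,0.5],[0,0,0,0,0,0,0.55],[0,0,0,0,0,0,0.7],[0,0,0,0,0,0,0.8]])

```text
clock: 26.55
tool_pos: [561.2, -145.3, 45.8]
tcp_rot: [0.0, 0.898, 0.439, 0.0]
contact_force: [-0.3, 0.1, 1.7]
opening: 31.1
```

```bash
python3 -c "import kn;kn.look('pics/k11.png')" | tail -1
```

```text
26.6 [ 561.2 -145.4   45.8] 31.522272707754798 [ 0.5 -0.1  1.2] [ 0.   -0.08 -0.03] [180.   -0.   52.1]
```

Emit:
arm_command(series=[[0,0,6,0,0,0,0.8],[0,0,13,0,0,0,0.8],[0,0,20,0,0,0,0.8],[0,0,27,0,0,0,0.8],[0,0,35,0,0,0,0.8]])

```text
clock: 27.1
tool_pos: [561.3, -145.3, 45.8]
tcp_rot: [0.0, 0.989, 0.146, 0.0]
contact_force: [-0.2, 0.5, 0.8]
opening: 31.0
```

Emit:
arm_command(series=[[0,0,8,0,0,0,0.8],[0,0,16,0,0,0,0.8],[0,0,24,0,0,0,0.8],[0,0,30,0,0,0,0.8],[0,0,35,0,0,0,0.8]])

```text
clock: 27.6
tool_pos: [561.4, -145.4, 45.8]
tcp_rot: [0.0, 0.988, -0.157, 0.001]
contact_force: [-0.9, 0.5, 1.3]
opening: 31.0
```

Emit:
arm_command(series=[[0,0,0,0,0,0,0.8],[0,0,0,0,0,0,0.6],[0,0,0,0,0,0,0.4],[0,0,0,0,0,0,0.4],[0,0,0,0,0,0,0.4]])

```text
clock: 28.1
tool_pos: [560.7, -145.2, 45.2]
tcp_rot: [-0.0, 0.988, -0.155, -0.0]
contact_force: [0.4, 0.3, -0.5]
opening: 54.6
```

```bash
python3 -c "import kn;kn.look('pics/k12.png')"
```

```text
39 deck r 27 az 111 | top r 31 az 101
14 deck r 26 az 37 | top r 31 az 47
91 deck r 30 az 26 | top r 33 az 38
30 deck r 18 az 34 | top r 24 az 48
1 deck r 26 az 21 | top r 29 az 35
17 deck r 34 az 142 | top r 34 az 127
150 deck r 7 az -22 | top r 10 az 40
17 deck r 30 az 152 | top r 29 az 134
28.15 [ 560.8 -145.2   45.2] 55.14186804107234 [-0.1 -0.2 -0.5] [-0.   -0.03  0.  ] [-180.     0.   -17.9]
```

Line at az ≈ 37–40 (bar 110, so click 4). Second half.

Emit:
arm_command(series=[[0,0,-8,0,0,0.5,0.4],[0,0,-16,0,0,0.5,0.4],[0,0,-24,0,0,0.5,0.4],[0,0,-32,0,0,0.5,0.4],[0,0,-40,0,0,0.5,0.4]])

```text
clock: 28.65
tool_pos: [560.8, -145.3, 44.8]
tcp_rot: [-0.0, 0.981, 0.195, -0.0]
contact_force: [-0.1, 0.4, -0.3]
opening: 55.3
```

Emit:
arm_command(series=[[0,0,-8,0,0,0,0.4],[0,0,-16,0,0,0,0.4],[0,0,-24,0,0,0,0.4],[0,0,-30,0,0,0,0.4],[0,0,-30,0,0,0,0.4]])

```text
clock: 29.15
tool_pos: [560.8, -145.4, 44.6]
tcp_rot: [-0.0, 0.898, 0.439, 0.0]
contact_force: [-0.1, -0.3, 0.3]
opening: 55.2
```

Emit:
arm_command(series=[[0,0,0,0,0,0,0.45],[0,0,0,0,0,0,0.5],[0,0,0,0,0,0,0.55],[0,0,0,0,0,0,0.7],[0,0,0,0,0,0,0.8]])

```text
clock: 29.65
tool_pos: [561.0, -145.2, 44.9]
tcp_rot: [0.0, 0.898, 0.439, -0.0]
contact_force: [0.2, 0.0, 0.7]
opening: 31.3
```

```bash
python3 -c "import kn;kn.look('pics/k13.png')"
```

```text
101 deck r 15 az -8 | top r 7 az 37
4 deck r 28 az -72 | top r 17 az -91
29.7 [ 561.  -145.2   45. ] 31.39202465938923 [0.3 0.3 0.7] [ 0.01 -0.09  0.03] [180.    0.   52.1]
```

Emit:
arm_command(series=[[0,0,6,0,0,0,0.8],[0,0,13,0,0,0,0.8],[0,0,20,0,0,0,0.8],[0,0,27,0,0,0,0.8],[0,0,35,0,0,0,0.8]])

```text
clock: 30.2
tool_pos: [561.2, -145.1, 44.9]
tcp_rot: [-0.0, 0.989, 0.146, 0.0]
contact_force: [2.0, 0.8, -0.9]
opening: 31.4
```

Emit:
arm_command(series=[[0,0,8,0,0,0,0.8],[0,0,16,0,0,0,0.8],[0,0,24,0,0,0,0.8],[0,0,30,0,0,0,0.8],[0,0,34,0,0,0,0.8]])

```text
clock: 30.7
tool_pos: [561.5, -145.1, 44.9]
tcp_rot: [-0.0, 0.989, -0.149, 0.001]
contact_force: [1.3, -0.1, -1.1]
opening: 31.3
```

Emit:
arm_command(series=[[0,0,0,0,0,0,0.8],[0,0,0,0,0,0,0.6],[0,0,0,0,0,0,0.4],[0,0,0,0,0,0,0.4],[0,0,0,0,0,0,0.4]])

```text
clock: 31.2
tool_pos: [560.8, -145.4, 44.8]
tcp_rot: [-0.0, 0.989, -0.147, -0.0]
contact_force: [0.0, 0.0, -0.1]
opening: 54.7
```

```bash
python3 -c "import kn;kn.look('pics/k14.png')"
```

```text
38 deck r 27 az 111 | top r 31 az 101
16 deck r 26 az 37 | top r 30 az 48
100 deck r 31 az 27 | top r 33 az 38
17 deck r 34 az 141 | top r 34 az 127
20 deck r 30 az 152 | top r 30 az 134
42 deck r 13 az -92 | top r 3 az -48
31.25 [ 560.8 -145.3   44.8] 55.18692720314972 [ 0.3 -0.4  0.7] [-0.04 -0.03  0.02] [180.    0.  -16.9]
```

Emit:
arm_command(series=[[0,0,0,0,0,-15,0.4],[0,0,0,0,0,-50,0.4],[0,0,0,0,0,-95,0.4],[0,0,0,0,0,-140,0.4],[0,0,0,0,0,-180,0.4]])

```text
clock: 31.75
tool_pos: [561.2, -145.0, 228.5]
tcp_rot: [0.0, 0.989, -0.147, 0.001]
contact_force: [1.3, 0.1, 0.0]
opening: 55.1
```

Emit:
arm_command(series=[[0,0,-8,0,0,-20,0.3],[0,0,-17,0,15,-40,0.2],[0,0,-17,10,35,-45,0.2],[0,0,-17,20,55,-45,0.2],[0,0,-17,20,55,-45,0.2]])

```text
clock: 32.25
tool_pos: [563.8, -207.4, 270.9]
tcp_rot: [0.001, 1.0, -0.001, 0.0]
contact_force: [-0.2, -0.5, -1.3]
opening: 73.5
```

Emit:
arm_command(series=[[0,0,0,0,0,0,0.2],[0,0,0,0,0,0,0.2],[0,0,0,0,0,0,0.2],[0,0,0,0,0,0,0.2],[0,0,0,0,0,0,0.2]])

```text
clock: 32.75
tool_pos: [564.1, -203.1, 269.9]
tcp_rot: [-0.0, 1.0, 0.001, -0.0]
contact_force: [0.2, -0.4, -0.9]
opening: 73.6
```

```bash
python3 - <<'E'
import kn
from h import *
kn.look('pics/k15.png')
s=snapshot("wrist");im=s["color"];cv2.imwrite("pics/w9.png",im)
h=cv2.cvtColor(im,cv2.COLOR_BGR2HSV)
p=proj(s,[562,-145.5,76.5]).astype(int)
g=cv2.cvtColor(im,cv2.COLOR_BGR2GRAY)[p[1]-14:p[1]+15,p[0]-14:p[0]+15]
ys,xs=np.nonzero(g>95);d=np.hypot(xs-14,ys-14)<13.5
pts=np.array([ray(s,x+p[0]-14,y+p[1]-14,76.5)[:2] for x,y in zip(xs[d],ys[d])])
q=pts-pts.mean(0);v=np.linalg.svd(q)[2][0];print("line n",len(pts),"mean",pts.mean(0),"axis az",np.degrees(np.arctan2(v[1],v[0])))
P=proj(s,[652.4,-143.7,64]).astype(int)-40
H=h[P[1]:P[1]+80,P[0]:P[0]+80];m=((H[...,1]>45)&(H[...,0]<28)&(H[...,2]>80)).astype(np.uint8)
n,l,st,ce=cv2.connectedComponentsWithStats(m)
for i in range(1,n):
  if st[i,4]>80:
    x,y,w,hh=st[i,:4]+[*P,0,0,0][:5] if False else st[i,:5][:4]; x+=P[0];y+=P[1]
    print("sample x",ray(s,x,y+hh/2,64)[0],ray(s,x+w,y+hh/2,64)[0],"y",ray(s,x+w/2,y,64)[1],ray(s,x+w/2,y+hh,64)[1])
E
```

```text
23 deck r 28 az 109 | top r 27 az 109
12 deck r 27 az 92 | top r 26 az 91
8 deck r 27 az 74 | top r 26 az 74
9 deck r 27 az 56 | top r 26 az 56
11 deck r 30 az 153 | top r 28 az 152
19 deck r 5 az -45 | top r 5 az -39
32.8 [ 564.1 -203.3  269.9] 73.77377600002684 [ 0.5 -0.7  0.2] [-0.03 -0.04 -0.01] [-1.8e+02  0.0e+00  1.0e-01]
line n 34 mean [ 567.64929454 -149.88875358] axis az -34.8115814525497
sample x 639.8907834808781 679.528627839782 y -121.76160208692707 -170.44209017669186
```

Line axis at az −34.8 against the bar at 109: 143.8° ≈ eight clicks. Quick bystander check against the first pictures, then hand in.

```bash
python3 - <<'E'
from h import *
import pickle
S=pickle.load(open("s0.pkl","rb"))
R={"scene":{"white":(155,212,32,60),"flask":(238,204,26,46),"small":(272,214,22,30),"amber":(338,170,26,46),"large":(414,130,42,65)},"side":{"amber":(325,220,28,44),"flask":(280,170,20,24)}}
for n in R:
    a=S[n]["color"];b=snapshot(n)["color"]
    for k,(x,y,w,h) in R[n].items():
        t=a[y:y+h,x:x+w];r=cv2.matchTemplate(b[y-8:y+h+8,x-8:x+w+8],t,cv2.TM_CCOEFF_NORMED);_,v,_,l=cv2.minMaxLoc(r);print(n,k,round(v,2),np.array(l)-8)
print(robot.sign_off())
E
```

```text
scene white 1.0 [0 0]
scene flask 1.0 [0 0]
scene small 1.0 [0 0]
scene amber 1.0 [0 0]
scene large 0.99 [0 0]
side amber 1.0 [0 0]
side flask 0.98 [0 0]
the job is handed in; nothing more can be done
None
```

The stirrer is set up and handed in at about 33 s on the robot's clock. I turned the knob to its off stop first, then set the larger beaker on the plate and let go. After that I brought the speed up eight clicks in two four-click grips and backed clear.

**Last checks:**
- **Off stop:** the white line pointed at the off bar, and the twisting force rose while the line stayed put.
- **Eight clicks:** the line ended 143.8° clockwise of the off bar, against 144° for the eighth click. Each grip was turned only 69–70° so the knob could not pass it.
- **Beaker:** it touched down at about 5 N. Later wrist readings put its centre between (653, −145) and (655, −146), with the ring at about (652, −144), so 1–3 mm off. Part of the sample's edge was missing from the image, so that position is approximate. I checked that it was upright by eye only just after lifting it; after placing I have only the measurements.
- **Bystanders:** all five showed no movement against the first pictures.

**What disagreed:** the fingertips turned out to sit about 20 mm behind the reported tool end. The first two tries at the knob therefore closed just above it without touching, and I corrected by going lower in small steps. A final visual check was refused because I had used all 12 picture views, so the last checks are numerical only.

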